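# Bar the chopper lid and hold the dial at its third click

### The job

Lay the loose steel bar across the lid of the food chopper so that it lies flat in both forked posts, its knob up and about midway between them, and let go of it. Only then press the tab of the spring-return dial on the front of the chopper down past its first two clicks to the third, and finish the program while still holding it there with the fingers, because it springs back when let go. Leave the other things where they stand.

Things in the scene. Friction and masses are not known exactly. Their poses are not given: they have to be found in the camera images.
- chopper: White food chopper, fixed. Base 285 mm along its y, 120 mm along its x, 46 mm high; front faces its -x, z up; origin at the centre of its underside. On the +y half a bowl with fixed grey lid, 110 mm across, lid top 117 mm up, centre at y = 50 mm. On the -y half a control box (y -142 to -58, x -45 to 45 mm, top 86 mm up) with the dial on its front.
- fork_left (a point): Slot floor of the steel fork on the +y side of the bowl (chopper frame 0, 128, 122 mm), 12 mm thick along y. The slot is open upward, 22 mm wide along the chopper's x, flared at the mouth; fork top 33 mm above this point.
- fork_right (a point): Slot floor of the like fork between bowl and control box (chopper frame 0, -28, 122 mm).
- seat (a point): Point midway between the two fork slot floors (chopper frame 0, 50, 122 mm), axes as the chopper's. The underside centre of the bar belongs here, the bar lying along the chopper's y. Behind the chopper a microwave, 280 mm high, has its front at world x = 0.63 (y -0.10 to 0.42), and wall cabinets hang from x = 0.65, z = 0.44.
- bar: Loose steel bar, 200 mm along its x, 14 mm wide, 8 mm thick, about 0.15 kg, with a square black knob 24 x 24 mm in the middle of its top, 8 to 42 mm above its underside; origin at the centre of its underside, z up. Starts flat on the worktop, knob up, left or right of the chopper. The same when turned half round.
- dial (a joint): Angle of the spring-return dial, rad: 0 at rest, grows as its tab is pressed down; clicks felt at 0.3 (first) and 0.6 (second), third at 0.9, stop at 0.96. Axis level, along the chopper's x. From any angle the spring drives it back to 0. Pressed 48 mm out from the axis it takes 3 to 10 N, with a bump of about 2 N before each click, then a hard stop.
- dial_axis (a point): Point on the dial's turning axis, midway along the width of the tab (32 mm in front of the control box; chopper frame -77, -100, 56 mm). Fixed to the chopper, axes as the chopper's.
- dial_tab (a point): Point on the upper face of the black tab, 50 mm out from the axis; moves with the dial. The tab points along the chopper's -y: 10 mm thick, reaching 66 mm out, 36 mm wide along x (12 to 48 mm in front of the control box). It slopes up 0.45 rad outward at rest and down 0.45 rad at the third click, where this point is about 43 mm lower.
- spread_tub: Bystander: plastic food tub with green lid, 96 x 137 x 53 mm, loose; origin under its centre. Stands on the side of the chopper where the bar is not.
- salt_shaker: Bystander: salt shaker, 44 mm across, 90 mm high, loose; origin under its centre.
- tea_mug: Bystander: white mug with a dark band, 90 mm across, 107 mm high, loose; origin under its centre.
- tuna_tin: Bystander: flat tin, 86 mm across, 40 mm high, loose; origin under its centre.

How it is judged:
By the outcome, as a careful person would: the job done as asked, in the order asked, and still so for the second after the job is handed in, while the arm keeps its last pose, push and grip.
It also fails if it takes over 61 s, if anything falls off the work surface, if the arm or the gripper's body presses on something with over 40 N, if the wrist force passes 120 N, or if a joint passes its speed limit or range.

### The arm

A 6-joint arm with a two-finger parallel gripper is mounted at the origin on a cart in front of the work surface, level with it; the furniture and walls round the work are solid. World frame = base frame: x ahead of the robot, y to its left, z up, the work surface at z = 0. Lengths are in m, angles in rad, forces in N, time in s.
With the tool pointing down it reaches from about 0.275 to 0.825 m from the base axis. Payload 5.2 kg.
Tool frame: the origin (TCP) lies between the finger pads; the fingertips stand 8 mm ahead of it and the grasp point (between the pads) lies 11 mm behind it; z points along the fingers, y is the line along which they close (so a half turn about z gives the same grasp; the last joint's range is limited). The gripper opens to 93 mm and grips with 3 to 60 N. Pads are 15 mm wide; open, the fingers measure 128 mm over their backs; the gripper's body (75 mm by 188 mm) begins 65 mm behind the grasp point.
Start: joints at [1.084, 0.259, 1.535, -0, 1.348, -0.203], TCP at [0.154, 0.528, 0.227] pointing down, gripper open.
Joint ranges: [-3.14, 3.14], [-0.91, 2.08], [0.19, 2.58], [-1.22, 4.36], [0.22, 2.71], [-3.12, 3.12]. Speed limits (rad/s): [2.57, 2.57, 3.14, 3.14, 3.14, 3.14].

### API

Orientations are given as a unit quaternion [w, x, y, z].
In Python, from rig import robot gives the robot as it stands. The module is installed in compiled form; this text tells all that it offers.
- The arm moves only by the tool apply_moves, never from a script. Its argument "targets" is a list of rows, each a list of 7 numbers: the shift along the tool's x, y, z in m, then the turn, a rotation vector about the tool's x, y, z in degrees, then the opening, from 0 (shut) to 1 (fully open). A call has 1 to 8 rows; each row is the pose to reach, as a shift and turn from the pose commanded when the call began, along the tool's axes at that moment; what a row does not reach only later rows make up. A row lasts 1/10 s, in which the tool goes at most 50 mm and 8.59 degrees, less where a joint would pass 70% of its speed; a pose out of reach is approached as far as the arm can. A call with a gripper value outside its range is refused whole. The fingers move at their own pace and stop on an object; "force" is the grip in N (left out, the last holds). Time passes only in rows, so rows that repeat a pose let the fingers close. It gives the time, the measured TCP pose, the force, the opening and the grip force at its end, in the units of the state.
- robot.get_state(): the state, without advancing time (a new reading comes with each control period).
- robot.grab_frame(name): name is "side" or "top"; returns (picture, depth): 420x560x3 uint8, red, green, blue; 420x560 float32, m along the optical axis (not along the pixel's ray), 0 where there is no reading.
- robot.camera_model(name): a dict with "intrinsics" (3x3 intrinsics, pixels), "origin" and "rotation" of the camera in the world. Camera axes: x right, y down, z forward; pixel columns grow to the right and rows downward; lengths in m; the calibration is good to about 2 mm. A picture is of the moment at which its call begins. camera_model takes no time and is no camera call.
- robot.job_done(): hands the job in; it is judged then, once.
Trained networks look in the newest picture that a camera, given by its name, has taken for a name from the list of things; names that differ only in an ending like _2 or _b are one class to them, and where a whole thing is asked for, a point or a joint stands for the part that bears it (a point fixed in the world has none). Each returns a list of dicts, best first, with "score" (0 to 1); they miss things now and then, are a little off and sometimes report something else, mostly with a low value. They report only what shows in the picture. A call takes as long as a camera call.
- robot.recognise(camera, label): "point" ([x, y, z] in m, in world coordinates, good to about 4 mm: the middle of the surface that is visible of it).
- robot.tip_of(camera, label): "point" ([x, y, z] in m, in world coordinates, good to about 4 mm: a listed point, or the origin of a listed thing).
The state is a dict: "clock": time; "joint_positions": joint angles; "dq": joint speeds; "joint_torque": joint torques, N m; "tcp_pos": TCP position; "orientation": TCP orientation; "ft_force": force on the tool from outside, world axes, zero at the start; "moment": the same for the moment, N m; "opening": opening from 0.0 (shut) to 1.0 (fully open); "grasp_force": force on a finger pad.
Only numpy, scipy, OpenCV 4.12 (cv2) and the standard library are available. Lean on these libraries where they do the work, as an engineer would, in place of code of your own. Each camera call takes 0.05 s, during which the arm holds its last target. There are 200 camera calls.

## Working session

There is one attempt and no reset: what is moved stays moved. The work goes in short steps, Python scripts to look and compute and a tool call to move; the robot and the scene stay as the last step left them, time stands still between calls to the robot, and variables do not carry over. Pictures are saved under pics/ and viewed, at most 10 in all, crops included, and the job is handed in when it is done.

Besides the shell and the picture viewer there is one more tool, called after "Request:" by a JSON object that holds its "method" and its "body". apply_moves: Moves the arm, as the interface text tells. Its arguments: {"type":"object","properties":{"targets":{"type":"array"},"force":{"type":"number"}},"required":["targets"]}

```bash
mkdir -p pics
python3 - <<'E'
from rig import robot
import cv2,numpy as np
for c in("top","side"):
    p,d=robot.grab_frame(c); cv2.imwrite(f"pics/{c}0.png",p[:,:,::-1])
    m=robot.camera_model(c); print(c,np.round(m["origin"],3),np.round(m["rotation"],3).tolist(),m["intrinsics"][0][0])
    for l in "chopper fork_left fork_right seat bar dial_axis dial_tab spread_tub salt_shaker tea_mug tuna_tin".split():
        r=robot.tip_of(c,l); print(l,[(np.round(a["point"],3).tolist(),round(a["score"],2)) for a in r[:2]])
s=robot.get_state();print(s)
E
```

```text
top [-0.294  0.264  1.591] [0.161, -0.568, 0.779, -0.21] 514.6046913022826
chopper [([0.542, -0.014, 0.002], 0.56)]
fork_left []
fork_right [([0.547, -0.042, 0.122], 0.65)]
seat []
bar [([0.463, -0.424, 0.006], 0.71)]
dial_axis [([0.479, -0.124, 0.052], 0.75)]
dial_tab [([0.489, -0.169, 0.083], 0.53)]
spread_tub [([0.489, 0.307, -0.0], 0.78), ([0.594, 0.236, -0.0], 0.15)]
salt_shaker [([0.597, 0.234, 0.0], 0.69)]
tea_mug [([0.525, 0.504, 0.0], 0.57)]
tuna_tin [([0.667, -0.356, -0.002], 0.84), ([0.465, -0.423, 0.004], 0.56)]
side [0.05  1.561 1.18 ] [0.078, -0.131, 0.875, -0.459] 541.9484031764314
chopper [([0.54, -0.016, 0.003], 0.85)]
fork_left [([0.519, 0.112, 0.122], 0.88)]
fork_right [([0.543, -0.044, 0.126], 0.98)]
seat [([0.534, 0.03, 0.12], 0.7)]
bar [([0.49, 0.307, -0.004], 0.68), ([0.464, -0.422, -0.0], 0.45)]
dial_axis [([0.481, -0.128, 0.058], 0.83)]
dial_tab [([0.485, -0.169, 0.082], 0.44)]
spread_tub [([0.49, 0.306, -0.003], 0.86)]
salt_shaker [([0.593, 0.235, -0.002], 0.69)]
tea_mug [([0.527, 0.504, 0.002], 0.9)]
tuna_tin [([0.667, -0.353, 0.003], 0.79)]
{'clock': 1.2, 'joint_positions': array([ 1.08419911e+00,  2.58609635e-01,  1.53499683e+00,  3.46471270e-05,
        1.34799604e+00, -2.02810972e-01]), 'dq': array([-1.47197340e-05,  8.45252932e-04, -2.10772393e-03, -7.38379990e-04,
       -3.96741975e-04, -3.27008715e-04]), 'joint_torque': array([ 3.73030025e-04, -4.37202430e+01, -2.84314191e+01,  7.20251841e-02,
        3.10906058e-02, -2.30846177e-05]), 'tcp_pos': array([0.15397201, 0.52801861, 0.22664882]), 'orientation': array([-1.75664299e-05,  1.41421254e-01,  9.89949508e-01,  1.07202449e-06]), 'ft_force': array([ 0.46461449, -1.02656973, -0.15304743]), 'moment': array([ 0.02693475, -0.02650115, -0.00387342]), 'grasp_force': 0.0, 'opening': 0.99856703200536}
```

View pics/top0.png

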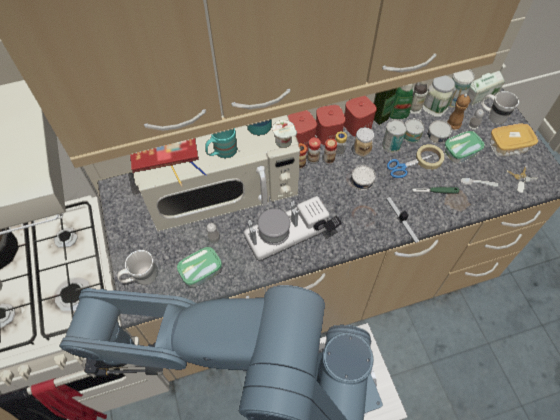

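View pics/side0.png

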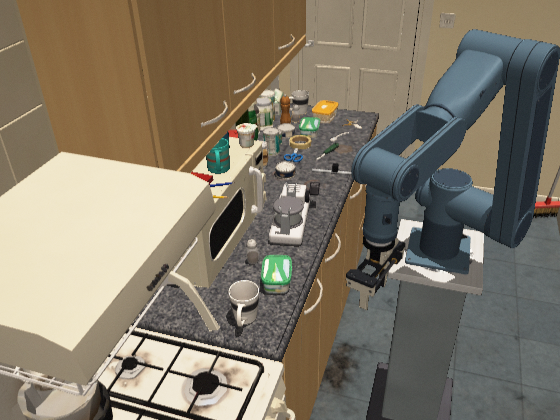

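Both pictures agree with the detections. In the top picture the chopper is at about (290,228), its dial tab at (327,225), and the bar at (403,218), running from (390,198) to (418,240) with the knob mid-bar. In the side picture the tub is at (277,270) and the shaker at (252,250). Next I'll get the bar's yaw and a fit of the chopper pose.

```bash
cat > h.py <<'E'
from rig import robot
import cv2,numpy as np
from scipy.optimize import least_squares
def cloud(c):
    p,d=robot.grab_frame(c); m=robot.camera_model(c); K=np.array(m["intrinsics"])
    v,u=np.indices(d.shape); P=np.stack([(u-K[0,2])/K[0,0]*d,(v-K[1,2])/K[1,1]*d,d],-1)
    return p,d,P@np.array(m["rotation"]).T+np.array(m["origin"])
F=dict(chopper=(0,0,0),fork_left=(0,.128,.122),fork_right=(0,-.028,.122),seat=(0,.05,.122),dial_axis=(-.077,-.1,.056),dial_tab=(-.077,-.145,.0878))
def chop(labels=F):
    O=[]
    for c in("top","side"):
        robot.grab_frame(c)
        for l in labels:
            for a in robot.tip_of(c,l)[:1]:
                if a["score"]>.4: O.append((F[l],a["point"]))
    return O
def fit(O):
    A=np.array([o[0] for o in O])[:,:2];B=np.array([o[1] for o in O])[:,:2]
    def f(x):
        c,s=np.cos(x[2]),np.sin(x[2]);return (A@np.array([[c,s],[-s,c]])+x[:2]-B).ravel()
    r=least_squares(f,[.54,-.015,.15],loss="soft_l1",f_scale=.004);return r.x,np.round(f(r.x)*1000,1)
E
python3 - <<'E'
from h import *
O=[(F[l],p) for l,p in [("chopper",(.542,-.014,0)),("fork_right",(.547,-.042,0)),("dial_axis",(.479,-.124,0)),("dial_tab",(.489,-.169,0)),("chopper",(.54,-.016,0)),("fork_left",(.519,.112,0)),("fork_right",(.543,-.044,0)),("seat",(.534,.03,0)),("dial_axis",(.481,-.128,0)),("dial_tab",(.485,-.169,0))]]
print(fit(O+chop()))
for c in("top","side"):
    p,d,P=cloud(c)
    R=np.hypot(P[...,0]-.464,P[...,1]+.423)
    g=p.astype(int).sum(-1)
    for n,m in(("bar",(R<.13)&(P[...,2]>.004)&(P[...,2]<.02)),("barcol",(R<.12)&(g>330)&(abs(P[...,2])<.03)),("knob",(R<.06)&(P[...,2]>.025)&(P[...,2]<.06)),
      ("base",(abs(P[...,0]-.54)<.12)&(abs(P[...,1]+.015)<.18)&(P[...,2]>.036)&(P[...,2]<.056)),
      ("lid",(np.hypot(P[...,0]-.534,P[...,1]-.034)<.07)&(P[...,2]>.108)&(P[...,2]<.124))):
        q=P[m][:,:2]
        if len(q)<5: print(c,n,len(q));continue
        x,y,*_=cv2.fitLine(q.astype(np.float32),cv2.DIST_HUBER,0,.01,.01).ravel()
        print(c,n,len(q),q.mean(0).round(4),"dir",round(float(np.degrees(np.arctan2(y,x))),1),cv2.minAreaRect(q.astype(np.float32)))
    print("bench z",np.median(P[...,2][(R<.16)&(R>.11)]))
print([robot.recognise(c,"bar")[:1] for c in("top","side")])
E
```

```text
(array([ 0.54081038, -0.01589591,  0.15060991]), array([-1.2, -1.9, -2. , -1.6,  0.7, -2.3, -2.6, -1.8,  0.8,  0.1,  2.6,
       -1.3,  2. ,  0.4, -0.7,  3.5, -1.3,  1.7,  1.4, -1.8, -2. ,  0.1,
       -2.4,  5.6, -2.8, -1.4, -0.9,  3.6,  0.6,  1. , -3.9, -1.9,  3.4,
       -1. , -0.1,  1.4,  2.9, -0.3,  3.4,  6.5,  2.2, -3.1]))Traceback (most recent call last):
  File "<stdin>", line 5, in <module>
  File "h.py", line 7, in cloud
    return p,d,P@np.array(m["rotation"]).T+np.array(m["origin"])
               ~^~~~~~~~~~~~~~~~~~~~~~~~~~
ValueError: matmul: Input operand 1 has a mismatch in its core dimension 0, with gufunc signature (n?,k),(k,m?)->(n?,m?) (size 4 is different from 3)
```

```bash
sed -i 's/np.array(m\["rotation"\]).T/Rotation.from_quat(np.roll(m["rotation"],-1)).as_matrix().T/; 1i from scipy.spatial.transform import Rotation' h.py
python3 - <<'E'
from h import *
for c in("top","side"):
    p,d,P=cloud(c)
    R=np.hypot(P[...,0]-.464,P[...,1]+.423)
    g=p.astype(int).sum(-1)
    print("bench z",np.median(P[...,2][(R<.16)&(R>.11)]))
    for n,m in(("bar",(R<.13)&(P[...,2]>.005)&(P[...,2]<.02)),("barcol",(R<.12)&(g>400)&(abs(P[...,2])<.03)),("knob",(R<.06)&(P[...,2]>.025)&(P[...,2]<.06)),
      ("base",(abs(P[...,0]-.54)<.12)&(abs(P[...,1]+.015)<.18)&(P[...,2]>.036)&(P[...,2]<.056)),
      ("lid",(np.hypot(P[...,0]-.534,P[...,1]-.034)<.07)&(P[...,2]>.108)&(P[...,2]<.124))):
        q=P[m][:,:2]
        if len(q)<5: print(c,n,len(q));continue
        x,y,*_=cv2.fitLine(q.astype(np.float32),cv2.DIST_HUBER,0,.01,.01).ravel()
        print(c,n,len(q),q.mean(0).round(4),"dir",round(float(np.degrees(np.arctan2(y,x))),1),cv2.minAreaRect(q.astype(np.float32)))
s=robot.get_state();print(s["tcp_pos"],s["orientation"])
E
```

```text
bench z -0.025444210446601834
top bar 609 [ 0.4773 -0.4221] dir 2.1 ((0.4781295657157898, -0.4290696978569031), (0.2520378828048706, 0.22105270624160767), 73.71867370605469)
top barcol 368 [ 0.4633 -0.4265] dir 3.4 ((0.4715930223464966, -0.4238985776901245), (0.22855190932750702, 0.20515316724777222), 73.34481048583984)
top knob 60 [ 0.4612 -0.4201] dir 42.3 ((0.46324118971824646, -0.42112383246421814), (0.029582317918539047, 0.0248196329921484), 14.335899353027344)
top base 952 [0.51   0.0154] dir -88.8 ((0.5386671423912048, -0.014394372701644897), (0.1248670145869255, 0.28021040558815), 9.437708854675293)
top lid 734 [0.5298 0.0337] dir -20.5 ((0.5330289006233215, 0.03334839269518852), (0.10912001132965088, 0.10791059583425522), 44.401363372802734)
bench z -0.13370967417123625
side bar 225 [ 0.4743 -0.415 ] dir 2.1 ((0.49304959177970886, -0.41854363679885864), (0.1986018270254135, 0.2523695230484009), 6.9698591232299805)
side barcol 74 [ 0.4754 -0.4194] dir 5.5 ((0.47629255056381226, -0.42014479637145996), (0.1644011288881302, 0.02954130247235298), 4.6219329833984375)
side knob 36 [ 0.4605 -0.4177] dir -34.2 ((0.4626100957393646, -0.42316070199012756), (0.02174966037273407, 0.03642694652080536), 13.000675201416016)
side base 520 [0.513  0.0623] dir 82.8 ((0.5338778495788574, -0.003056079149246216), (0.11998365819454193, 0.2751643657684326), 8.142829895019531)
side lid 419 [0.5272 0.0373] dir -56.2 ((0.526481032371521, 0.03444725275039673), (0.11308490484952927, 0.11026883870363235), 60.546295166015625)
[0.15398444 0.52803809 0.22669111] [2.26225761e-05 1.41405046e-01 9.89951822e-01 4.39068679e-05]
```

Run:
```python
from h import *
for c in("top","side"):
    p,d,P=cloud(c);m=robot.camera_model(c)
    K=np.array(m["intrinsics"]);o=np.array(m["origin"]);Rm=Rotation.from_quat(np.roll(m["rotation"],-1)).as_matrix()
    k=Rm.T@(np.array([.463,-.422,.008])-o);uv=(K@k/k[2])[:2];u,v=uv.astype(int);print(c,uv)
    vv,uu=np.indices(d.shape);ray=np.stack([(uu-K[0,2])/K[0,0],(vv-K[1,2])/K[1,1],uu*0+1.],-1)@Rm.T
    Q=o+ray*((.008-o[2])/ray[...,2])[...,None]
    s=35 if c=="top" else 30
    g=cv2.cvtColor(p,cv2.COLOR_RGB2GRAY)
    w=(g>115)&(np.hypot(Q[...,0]-.463,Q[...,1]+.422)<.115)
    n,L,st,_=cv2.connectedComponentsWithStats(w.astype(np.uint8),connectivity=8)
    keep=np.isin(L,[i for i in range(1,n) if st[i,4]>=8])
    q=Q[keep][:,:2].astype(np.float32)
    x,y,x0,y0=cv2.fitLine(q,cv2.DIST_HUBER,0,.004,.01).ravel();print(len(q),np.degrees(np.arctan2(y,x)),x0,y0,cv2.minAreaRect(q))
    C=p[v-s:v+s,u-s:u+s,::-1].copy();D=C.copy();D[keep[v-s:v+s,u-s:u+s]]=(0,0,255)
    cv2.imwrite(f"pics/bar_{c}.png",cv2.resize(np.hstack([C,D]),None,fx=5,fy=5,interpolation=0))
```

```text
top [401.87143956 218.73130893]
1397 -3.2923958 0.46285462 -0.4219591 ((0.46218061447143555, -0.42107468843460083), (0.22411476075649261, 0.2263399064540863), 66.91748809814453)
side [334.11009346 170.97097189]
87 5.3767962 0.5003097 -0.41731763 ((0.4771621823310852, -0.4195042848587036), (0.16584175825119019, 0.0231636855751276), 5.557741165161133)
```

View pics/bar_top.png

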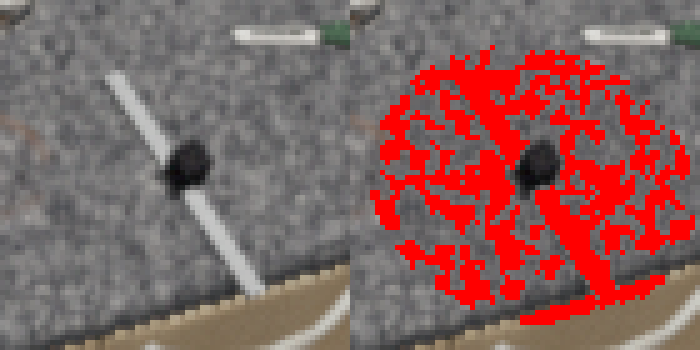

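The left crop shows the bar clearly, with its ends at full-image pixels of about (388.6,198) and (417.2,241.4). The threshold in the right crop was too loose, so I'll use those ends and a stricter threshold.

Run:
```python
from h import *
for c in("top","side"):
    p,d,P=cloud(c);m=robot.camera_model(c)
    K=np.array(m["intrinsics"]);o=np.array(m["origin"]);Rm=Rotation.from_quat(np.roll(m["rotation"],-1)).as_matrix()
    vv,uu=np.indices(d.shape);ray=np.stack([(uu-K[0,2])/K[0,0],(vv-K[1,2])/K[1,1],uu*0+1.],-1)@Rm.T
    Q=o+ray*((.008-o[2])/ray[...,2])[...,None]
    if c=="top":
        a,b=[(o+r*(.008-o[2])/r[2]) for r in [Rm@np.array([(u+.0-K[0,2])/K[0,0],(v-K[1,2])/K[1,1],1]) for u,v in((388.6,198),(417.2,241.4))]]
        print(a,b,(a+b)/2,np.degrees(np.arctan2(*(a-b)[1::-1])),np.linalg.norm(a-b))
    sat=p.max(-1).astype(int)-p.min(-1)
    w=(p.min(-1)>(158 if c=="top" else 135))&(sat<22)&(np.hypot(Q[...,0]-.463,Q[...,1]+.422)<.115)
    n,L,st,_=cv2.connectedComponentsWithStats(w.astype(np.uint8),connectivity=8)
    q=Q[np.isin(L,[i for i in range(1,n) if st[i,4]>=10])][:,:2].astype(np.float32)
    x,y,x0,y0=cv2.fitLine(q,cv2.DIST_HUBER,0,.004,.01).ravel();print(len(q),np.degrees(np.arctan2(y,x)),x0,y0,cv2.minAreaRect(q))
```

```text
[ 0.55815174 -0.41306934  0.008     ] [ 0.36321502 -0.43396423  0.008     ] [ 0.46068338 -0.42351678  0.008     ] 6.118063436276004 0.19605336943259025
143 6.4772196 0.45310166 -0.42424965 ((0.46238383650779724, -0.42366766929626465), (0.19900771975517273, 0.01209263689815998), 6.515922546386719)
67 5.7681456 0.47503334 -0.41980457 ((0.47639670968055725, -0.41880524158477783), (0.16434474289417267, 0.0196926798671484), 6.424288749694824)
```

Request:
{"method": "apply_moves", "body": {"targets": [[-0.562,-0.827,0,0,0,67.35,1],[-0.562,-0.827,0,0,0,67.35,1],[-0.562,-0.827,0,0,0,67.35,1],[-0.562,-0.827,0,0,0,67.35,1],[-0.562,-0.827,0,0,0,67.35,1],[-0.562,-0.827,0,0,0,67.35,1],[-0.562,-0.827,0,0,0,67.35,1],[-0.562,-0.827,0,0,0,67.35,1]]}}

```text
clock: 3.05
tcp_pos: [0.2773, 0.1458, 0.227]
orientation: [0.001, 0.668, 0.744, 0.001]
ft_force: [1.7, -0.0, 0.6]
opening: 0.998
grasp_force: 0.0
```

Request:
{"method": "apply_moves", "body": {"targets": [[-0.586,0.12,0,0,0,0,1],[-0.586,0.12,0,0,0,0,1],[-0.586,0.12,0,0,0,0,1],[-0.586,0.12,0,0,0,0,1],[-0.586,0.12,0,0,0,0,1],[-0.586,0.12,0,0,0,0,1],[-0.586,0.12,0,0,0,0,1],[-0.586,0.12,0,0,0,0,1]]}}

```text
clock: 3.85
tcp_pos: [0.4007, -0.2354, 0.2268]
orientation: [0.0, 0.667, 0.745, 0.0]
ft_force: [1.2, 0.8, 0.6]
opening: 1.001
grasp_force: 0.0
```

```bash
cat >> h.py <<'E'
def go(x,y,z,yaw):
    "shift/turn in tool axes to a tool-down pose; yaw of tool y, deg"
    s=robot.get_state();R=Rotation.from_quat(np.roll(s["orientation"],-1))
    k=np.radians(yaw);Y=np.array([np.cos(k),np.sin(k),0]);Z=np.array([0,0,-1.]);X=np.cross(Y,Z)
    T=Rotation.from_matrix(np.stack([X,Y,Z],1))
    print(round(s["clock"],2),s["tcp_pos"].round(4),"shift",R.inv().apply(np.array([x,y,z])-s["tcp_pos"]).round(4),"turn",np.degrees((R.inv()*T).as_rotvec()).round(2))
E
python3 -c "
from h import *
go(.462,-.4235,.10,6.4)"
```

```text
3.85 [ 0.4007 -0.2354  0.2268] shift [-0.1937  0.0401  0.1268] turn [ 0.03  0.02 -0.06]
```

Request:
{"method": "apply_moves", "body": {"targets": [[-0.194,0.04,0.0,0,0,0,1],[-0.194,0.04,0.0,0,0,0,1],[-0.194,0.04,0.05,0,0,0,1],[-0.194,0.04,0.127,0,0,0,1],[-0.194,0.04,0.127,0,0,0,1],[-0.194,0.04,0.127,0,0,0,1],[-0.194,0.04,0.127,0,0,0,1],[-0.194,0.04,0.127,0,0,0,1]]}}

```text
clock: 4.65
tcp_pos: [0.4623, -0.4212, 0.101]
orientation: [0.0, 0.666, 0.746, 0.0]
ft_force: [-0.3, -0.2, 0.2]
opening: 1.0
grasp_force: 0.0
```

```bash
python3 -c "
from h import *
go(.462,-.4235,.024,6.4)"
```

```text
4.65 [ 0.4623 -0.4212  0.101 ] shift [-0.0022 -0.0006  0.077 ] turn [0.03 0.03 0.01]
```

Request:
{"method": "apply_moves", "body": {"targets": [[-0.002,-0.0006,0.04,0,0,0,1],[-0.002,-0.0006,0.065,0,0,0,1],[-0.002,-0.0006,0.077,0,0,0,0.6],[-0.002,-0.0006,0.077,0,0,0,0.4],[-0.002,-0.0006,0.077,0,0,0,0],[-0.002,-0.0006,0.077,0,0,0,0],[-0.002,-0.0006,0.077,0,0,0,0],[-0.002,-0.0006,0.077,0,0,0,0]], "force": 30}}

```text
clock: 5.45
tcp_pos: [0.4619, -0.4239, 0.0237]
orientation: [0.001, 0.667, 0.745, -0.0]
ft_force: [-0.0, -1.3, 0.1]
opening: 0.533
grasp_force: 0.0
```

Request:
{"method": "apply_moves", "body": {"targets": [[0,0,0,0,0,0,0],[0,0,0,0,0,0,0],[0,0,0,0,0,0,0],[0,0,0,0,0,0,0],[0,0,0,0,0,0,0],[0,0,0,0,0,0,0],[0,0,0,0,0,0,0],[0,0,0,0,0,0,0]]}}

```text
clock: 6.25
tcp_pos: [0.4616, -0.4235, 0.0227]
orientation: [0.0, 0.667, 0.745, 0.0]
ft_force: [0.7, 0.0, 0.6]
opening: 0.258
grasp_force: 30.0
```

Request:
{"method": "apply_moves", "body": {"targets": [[0,0,-0.04,0,0,0,0],[0,0,-0.09,0,0,0,0],[0,0,-0.14,0,0,0,0],[0,0,-0.19,0,0,0,0],[0,0,-0.217,0,0,-8,0],[0,0,-0.217,0,0,-16,0],[0,0,-0.217,0,0,-24,0],[0,0,-0.217,0,0,-32,0]]}}

```text
clock: 7.05
tcp_pos: [0.461, -0.4231, 0.2394]
orientation: [-0.001, 0.433, 0.902, 0.0]
ft_force: [0.7, -0.3, -2.4]
opening: 0.253
grasp_force: 30.0
```

```bash
python3 -c "
from h import *
go(.5333,.0335,.24,98.6)"
```

```text
7.05 [ 0.461  -0.4231  0.2394] shift [ 0.311   0.342  -0.0004] turn [ 1.000e-02 -7.000e-02 -5.988e+01]
```

Request:
{"method": "apply_moves", "body": {"targets": [[0.031,0.034,0,0,0,-7.5,0],[0.064,0.07,0,0,0,-15,0],[0.096,0.106,0,0,0,-22.5,0],[0.128,0.142,0,0,0,-30,0],[0.16,0.177,0,0,0,-37.5,0],[0.192,0.212,0,0,0,-45,0],[0.224,0.247,0,0,0,-52.5,0],[0.256,0.282,0,0,0,-59.9,0]]}}

```text
clock: 7.85
tcp_pos: [0.5229, -0.0458, 0.2393]
orientation: [-0.001, -0.075, 0.997, 0.0]
ft_force: [0.5, -0.2, -1.2]
opening: 0.259
grasp_force: 30.0
```

```bash
python3 -c "
from h import *
go(.5333,.0335,.24,98.6)"
```

```text
7.85 [ 0.5229 -0.0458  0.2393] shift [-0.0221  0.0769 -0.0008] turn [ 0.01 -0.07 -0.02]
```

Request:
{"method": "apply_moves", "body": {"targets": [[-0.011,0.04,0,0,0,0,0],[-0.022,0.077,0,0,0,0,0],[-0.022,0.077,0,0,0,0,0],[-0.022,0.077,0.01,0,0,0,0],[-0.022,0.077,0.02,0,0,0,0],[-0.022,0.077,0.02,0,0,0,0],[-0.022,0.077,0.02,0,0,0,0]]}}

```text
clock: 8.55
tcp_pos: [0.5338, 0.0306, 0.2188]
orientation: [-0.001, -0.071, 0.997, 0.0]
ft_force: [1.0, -0.3, -2.7]
opening: 0.255
grasp_force: 30.0
```

```bash
python3 - <<'E'
from h import *
go(.5333,.0335,.165,98.6)
for c in("top","side"):
    p,d,P=cloud(c);m=robot.camera_model(c)
    K=np.array(m["intrinsics"]);o=np.array(m["origin"]);Rm=Rotation.from_quat(np.roll(m["rotation"],-1)).as_matrix()
    k=Rm.T@(np.array([.53,.0,.16])-o);u,v=(K@k/k[2])[:2].astype(int);s=45
    cv2.imwrite(f"pics/hov_{c}.png",cv2.resize(p[v-s:v+s,u-s:u+s,::-1],None,fx=6,fy=6,interpolation=cv2.INTER_CUBIC));print(c,u-s,v-s)
    for l in("bar","fork_left","fork_right","chopper"): print(l,[(np.round(a["point"],3).tolist(),round(a["score"],2)) for a in robot.tip_of(c,l)[:1]])
E
python3 -c "
import cv2,numpy as np
cv2.imwrite('pics/hov.png',cv2.resize(np.hstack([cv2.imread('pics/hov_%s.png'%c) for c in('top','side')]),(800,400)))"
```

```text
8.55 [0.5338 0.0306 0.2188] shift [-0.0001  0.003   0.0538] turn [ 0.02 -0.1  -0.42]
top 238 167
bar []
fork_left []
fork_right []
chopper [([0.667, -0.35, -0.001], 0.63)]
side 245 143
bar [([0.537, 0.031, 0.194], 0.47)]
fork_left [([0.521, 0.113, 0.124], 0.8)]
fork_right [([0.544, -0.044, 0.125], 0.76)]
chopper [([0.546, -0.043, 0.125], 0.73)]
```

View pics/hov.png

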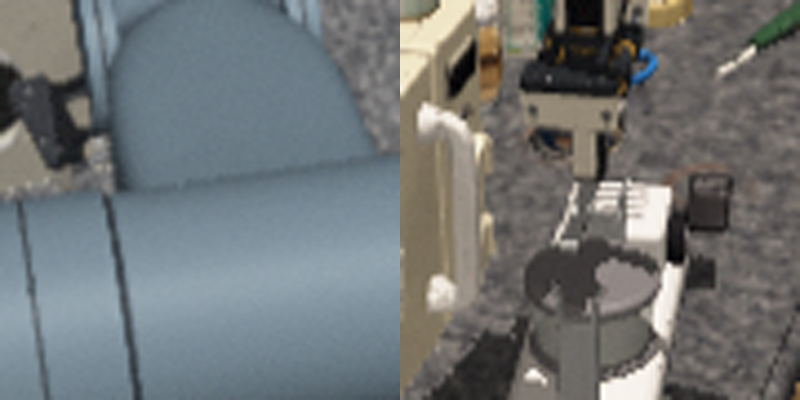

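The top view is blocked by the arm. In the side view the gripper, at crop (590,160), holds the bar above the lid, in line with the fork at (575,350). The reported bar position (0.537,0.031,0.194) matches the TCP, so I'll lower it.

Request:
{"method": "apply_moves", "body": {"targets": [[0,0.003,0.01,0,0,-0.4,0],[0,0.003,0.02,0,0,-0.4,0],[0,0.003,0.03,0,0,-0.4,0],[0,0.003,0.04,0,0,-0.4,0],[0,0.003,0.05,0,0,-0.4,0],[0,0.003,0.054,0,0,-0.4,0],[0,0.003,0.054,0,0,-0.4,0]]}}

```text
clock: 9.75
tcp_pos: [0.5333, 0.0347, 0.1647]
orientation: [-0.001, -0.076, 0.997, 0.0]
ft_force: [-0.5, -0.2, -2.4]
opening: 0.255
grasp_force: 30.0
```

```bash
python3 -c "
from h import *
go(.5333,.0335,.145,98.6)
s=robot.get_state();print(s['ft_force'],s['moment'])"
```

```text
9.75 [0.5333 0.0347 0.1647] shift [ 0.0002 -0.0012  0.0197] turn [ 0.03 -0.09  0.09]
[-0.45042503 -0.23314445 -2.41048156] [ 0.00181421  0.03748403 -0.02191467]
```

No contact, so the bar is in the slot mouths. I'll lower it the rest of the way.

Request:
{"method": "apply_moves", "body": {"targets": [[0,-0.001,0.005,0,0,0,0],[0,-0.001,0.01,0,0,0,0],[0,-0.001,0.014,0,0,0,0],[0,-0.001,0.017,0,0,0,0],[0,-0.001,0.019,0,0,0,0],[0,-0.001,0.02,0,0,0,0],[0,-0.001,0.02,0,0,0,0]]}}

```text
clock: 10.45
tcp_pos: [0.5339, 0.0337, 0.1456]
orientation: [-0.0, -0.076, 0.997, 0.0]
ft_force: [0.8, 0.8, -1.5]
opening: 0.255
grasp_force: 30.0
```

Request:
{"method": "apply_moves", "body": {"targets": [[0,0,0.001,0,0,0,0],[0,0,0.001,0,0,0,0.5],[0,0,0.001,0,0,0,0.5],[0,0,0.001,0,0,0,0.5],[0,0,0.001,0,0,0,0.5],[0,0,0.001,0,0,0,0.5],[0,0,-0.03,0,0,0,0.5],[0,0,-0.08,0,0,0,0.5]]}}

```text
clock: 11.25
tcp_pos: [0.5316, 0.0339, 0.2234]
orientation: [-0.004, -0.076, 0.997, 0.001]
ft_force: [0.9, -0.3, 0.7]
opening: 0.502
grasp_force: 0.0
```

```bash
python3 -c "
from h import *
go(.4866,-.1719,.22,8.6)"
```

```text
11.25 [0.5316 0.0339 0.2234] shift [ 0.0756 -0.1967  0.0035] turn [-0.24 -0.45 90.08]
```

Request:
{"method": "apply_moves", "body": {"targets": [[0.012,-0.03,0,0,0,7.5,0],[0.025,-0.065,0,-0.1,-0.2,15,0],[0.04,-0.105,0,-0.1,-0.2,23,0],[0.055,-0.145,0,-0.1,-0.2,31,0],[0.068,-0.177,0,-0.2,-0.4,39,0],[0.0756,-0.1967,0,-0.2,-0.4,47,0],[0.0756,-0.1967,0,-0.2,-0.4,55,0],[0.0756,-0.1967,0,-0.2,-0.4,63,0]], "force": 40}}

```text
clock: 12.05
tcp_pos: [0.4886, -0.1733, 0.2256]
orientation: [0.003, 0.46, 0.888, 0.002]
ft_force: [-0.2, -0.5, 0.1]
opening: 0.006
grasp_force: 0.0
```

Run:
```python
from h import *
go(.4866,-.1719,.14,8.6)
for c in("top","side"):
    p,d,P=cloud(c);m=robot.camera_model(c)
    K=np.array(m["intrinsics"]);o=np.array(m["origin"]);Rm=Rotation.from_quat(np.roll(m["rotation"],-1)).as_matrix()
    k=Rm.T@(np.array([.53,.02,.13])-o);u,v=(K@k/k[2])[:2].astype(int);s=40
    cv2.imwrite(f"pics/pl_{c}.png",cv2.resize(p[v-s:v+s,u-s:u+s,::-1],(400,400),interpolation=cv2.INTER_CUBIC));print(c,u-s,v-s)
    for l in("bar","fork_left","fork_right","dial_axis","dial_tab"): print(l,[(np.round(a["point"],3).tolist(),round(a["score"],2)) for a in robot.tip_of(c,l)[:1]])
cv2.imwrite('pics/pl.png',np.hstack([cv2.imread('pics/pl_%s.png'%c) for c in('top','side')]))
```

```text
12.05 [ 0.4886 -0.1733  0.2256] shift [ 0.0026 -0.0014  0.0856] turn [ 0.4   0.13 26.64]
top 237 179
bar []
fork_left [([0.523, 0.106, 0.123], 0.54)]
fork_right []
dial_axis []
dial_tab []
side 248 158
bar [([0.535, 0.035, 0.12], 0.63)]
fork_left [([0.518, 0.112, 0.121], 0.57)]
fork_right [([0.544, -0.04, 0.127], 0.78)]
dial_axis [([0.482, -0.129, 0.058], 0.6)]
dial_tab [([0.484, -0.168, 0.08], 0.69)]
```

View pics/pl.png

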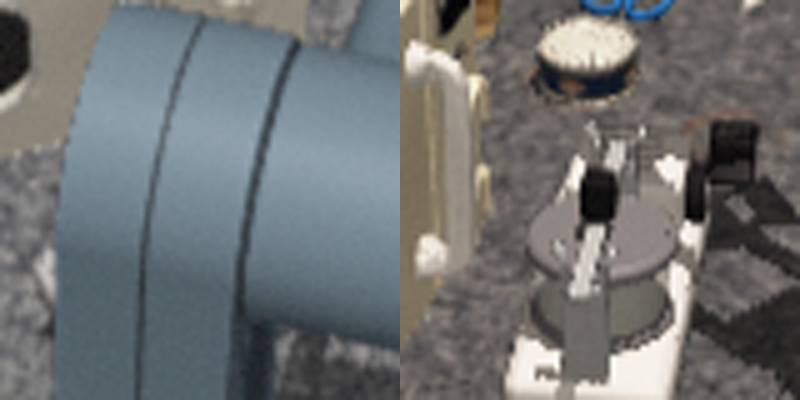

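The side crop shows the bar in both forks, with the near end at (588,290), the far end at (620,150) and the knob up at (598,190). The reported pose (0.535,0.035,0.120) matches the seat. Next is the dial.

Request:
{"method": "apply_moves", "body": {"targets": [[0.0026,-0.0014,0,0.4,0.1,7,0],[0.0026,-0.0014,0,0.4,0.1,14,0],[0.0026,-0.0014,0,0.4,0.1,21,0],[0.0026,-0.0014,0.02,0.4,0.1,26.6,0],[0.0026,-0.0014,0.06,0.4,0.1,26.6,0],[0.0026,-0.0014,0.105,0.4,0.1,26.6,0],[0.0026,-0.0014,0.105,0.4,0.1,26.6,0]]}}

```text
clock: 13.35
tcp_pos: [0.4833, -0.1685, 0.1157]
orientation: [-0.005, 0.649, 0.761, -0.001]
ft_force: [0.1, 1.9, -0.3]
opening: 0.004
grasp_force: 0.0
```

```bash
python3 -c "
from h import *
go(.4866,-.1719,.06,8.6)"
```

```text
13.35 [ 0.4833 -0.1685  0.1157] shift [-0.0042  0.0032  0.0556] turn [-0.47 -0.38  0.51]
```

Request:
{"method": "apply_moves", "body": {"targets": [[-0.003,0.002,0.01,0,0,0,0],[-0.003,0.002,0.018,0,0,0,0],[-0.003,0.002,0.026,0,0,0,0],[-0.003,0.002,0.034,0,0,0,0],[-0.003,0.002,0.042,0,0,0,0],[-0.003,0.002,0.05,0,0,0,0],[-0.003,0.002,0.056,0,0,0,0],[-0.003,0.002,0.06,0,0,0,0]]}}

```text
clock: 14.15
tcp_pos: [0.4909, -0.175, 0.0613]
orientation: [0.002, 0.649, 0.761, -0.0]
ft_force: [0.1, -3.4, 8.0]
opening: 0.003
grasp_force: 4.4
```

```bash
python3 -c "
from h import *
go(.4866,-.1719,.0485,8.6)
print(robot.get_state()['ft_force'])"
```

```text
14.15 [ 0.4909 -0.175   0.0613] shift [ 0.0038 -0.0038  0.0128] turn [0.17 0.22 0.49]
[ 0.14933464 -3.42716343  7.96399638]
```

Request:
{"method": "apply_moves", "body": {"targets": [[0.001,0,0.003,0,0,0,0],[0.002,0,0.006,0,0,0,0],[0.003,0,0.009,0,0,0,0],[0.003,0,0.011,0,0,0,0],[0.003,0,0.013,0,0,0,0],[0.003,0,0.013,0,0,0,0],[0.003,0,0.013,0,0,0,0]]}}

```text
clock: 14.85
tcp_pos: [0.4906, -0.1721, 0.049]
orientation: [0.003, 0.649, 0.761, -0.0]
ft_force: [0.2, -2.9, 9.3]
opening: 0.003
grasp_force: 4.9
```

Run:
```python
from h import *
go(.4866,-.1719,.0485,8.6)
print(robot.get_state()['ft_force'])
for l in("dial_tab","bar"):
    p,d,P=cloud("side");print(l,[(np.round(a["point"],3).tolist(),round(a["score"],2)) for a in robot.tip_of("side",l)[:1]])
```

```text
14.85 [ 0.4906 -0.1721  0.049 ] shift [ 0.0008 -0.0039  0.0005] turn [0.19 0.23 0.49]
[ 0.19237393 -2.89405907  9.3463034 ]
dial_tab [([0.482, -0.172, 0.035], 0.45)]
bar [([0.537, 0.034, 0.122], 0.51)]
```

Request:
{"method": "apply_moves", "body": {"targets": [[0,0,0.001,0,0,0,0],[0,0,0.002,0,0,0,0],[0,0,0.002,0,0,0,0],[0,0,0.002,0,0,0,0]]}}

```text
clock: 15.45
tcp_pos: [0.4907, -0.172, 0.048]
orientation: [0.003, 0.649, 0.761, 0.0]
ft_force: [-1.8, -1.7, 17.3]
opening: 0.006
grasp_force: 7.9
```

Request:
{"method": "apply_moves", "body": {"targets": [[0,0,0.001,0,0,0,0],[0,0,0.002,0,0,0,0],[0,0,0.002,0,0,0,0],[0,0,0.002,0,0,0,0]]}}

```text
clock: 15.85
tcp_pos: [0.491, -0.172, 0.0474]
orientation: [0.003, 0.649, 0.761, 0.0]
ft_force: [-5.6, -0.2, 29.5]
opening: 0.007
grasp_force: 12.7
```

Request:
{"method": "apply_moves", "body": {"targets": [[0,0,-0.001,0,0,0,0],[0,0,-0.001,0,0,0,0],[0,0,-0.001,0,0,0,0]]}}

```text
clock: 16.15
tcp_pos: [0.4909, -0.172, 0.0477]
orientation: [0.003, 0.649, 0.761, 0.0]
ft_force: [-3.7, -0.9, 23.3]
opening: 0.004
grasp_force: 10.2
```

Run:
```python
from h import *
p,d,P=cloud("side");cv2.imwrite("pics/fin.png",cv2.resize(p[130:230,230:360,::-1],(780,600),interpolation=cv2.INTER_CUBIC))
for l in("dial_tab","bar","salt_shaker","spread_tub"): print(l,[(np.round(a["point"],3).tolist(),round(a["score"],2)) for a in robot.tip_of("side",l)[:1]])
```

```text
dial_tab [([0.524, 0.506, 0.004], 0.66)]
bar [([0.535, 0.038, 0.12], 0.45)]
salt_shaker [([0.598, 0.236, 0.001], 0.49)]
spread_tub [([0.49, 0.308, -0.004], 0.69)]
```

View pics/fin.png

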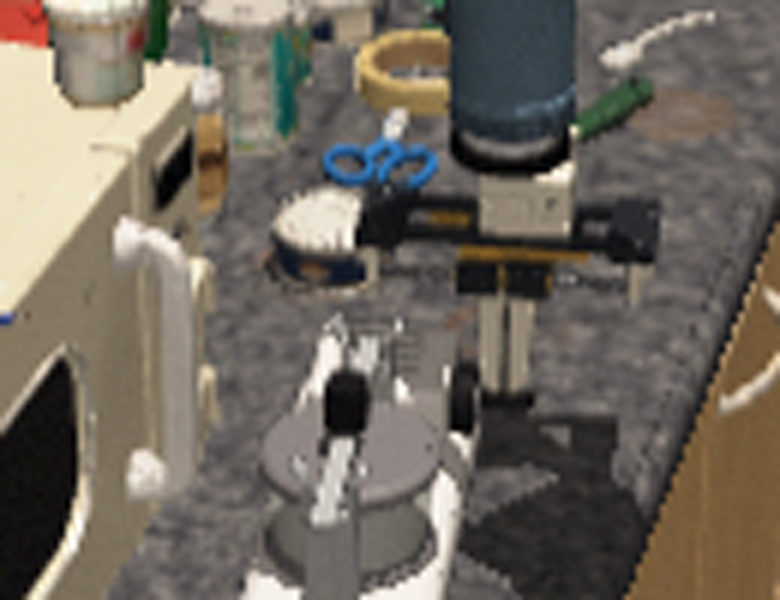

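The picture shows the fingers at crop (505,390) holding the tab down against its stop at about 23 N. The bar is still in both forks with its knob up, and the bystanders haven't moved. I'm handing it in.

```bash
python3 -c "
from rig import robot
print(robot.job_done())"
```

```text
the job is handed in; nothing more can be done
None
```

The bar lies flat in both forks, knob up and about midway, and was let go before the dial was pressed; the fingers are holding the dial tab at its hard stop, just past the third click (judged from fingertip height and force, not a direct angle reading), and the job was handed in at about 16 s.

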